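# Hold the dilution dispenser's lever in its third notch over a pitcher

### The arm

A 6-joint arm with a two-finger parallel gripper is mounted at the origin on the work surface. World frame = base frame: x ahead of the robot, y to its left, z up, the work surface at z = 0. Lengths are in m, angles in rad, forces in N, time in s.
With the tool pointing down it reaches from about 0.375 to 0.975 m from the base axis. Payload 3.8 kg.
Tool frame: the origin (TCP) lies at the very end of the fingers, on their centre line; the grasp point (between the pads) lies 19 mm behind it; z points along the fingers, y is the direction in which the jaws open and shut (so a half turn about z gives the same grasp; the last joint's range is limited). The gripper opens to 85 mm and grips with 20 to 120 N. Pads are 22 mm wide; open, the fingers measure 114 mm over their backs; the gripper's body (76 mm by 85 mm) begins 54 mm behind the grasp point. The pads swing forward as they close: fully open they stand 13 mm farther back than shut.
Start: joints at [1.166, 0.264, 1.604, -0, 1.274, -0.037], TCP at [0.243, 0.63, 0.231] pointing down, gripper open.
Joint ranges: [-2.63, 2.63], [-0.94, 2.18], [0.31, 2.57], [-1.31, 4.45], [0, 2.66], [-2.55, 2.55]. Speed limits (rad/s): [2.57, 2.57, 3.14, 3.14, 3.14, 3.14].

### API

Orientations are given as a rotation vector (axis times angle).
In Python, from workcell import bot, viewer gives the robot as it stands.
- The arm moves only by the tool jog_arm, never from a script. Its argument "motion" is a list of rows, each an object of numbers: "dx", "dy", "dz": the shift along the world's x, y, z in cm; "turn": the turn about the world's z in rad. A call has 1 to 12 rows; each row shifts and turns the commanded pose from where the row before left it; what a row does not reach is not made up. A row lasts 1/12 s, in which the tool goes at most 41.7 mm and 7.16 degrees, less where a joint would pass 70% of its speed; a pose out of reach is approached as far as the arm can. A call is refused whole if a number of a shift passes 4.17 or a number of a turn 0.125, either way. A call with a gripper value outside its range is refused whole. "fingers" is the finger opening in cm, from 0 to 8.54, set as the call begins (left out, the last holds). The fingers move at their own pace and stop on an object; "grip_force" is the grip in N (left out, the last holds). Time passes only in rows, so rows that do not move let the fingers close. It gives the time, the measured TCP pose, the force and the opening at its end, in the units of the state.
- bot.read_state(): the state, without advancing time (a new reading comes with each control period).
- viewer.read_camera(name): name is "side" or "top" or "wrist"; returns (picture, depth): 420x560x3 uint8, red, green, blue; 420x560 float32, m along the optical axis (not along the pixel's ray), 0 where there is no reading.
- viewer.camera_info(name): a dict with "vertical_fov" (degrees; the focal length in pixels is half the picture's height over the tangent of half this angle, whatever the lens; pixels are square), "cx", "cy" (the principal point, pixels), "R" (3x3) and "t" (3): a world point X has camera coordinates R X + t. Camera axes: x right, y down, z forward; pixel columns grow to the right and rows downward; lengths in m; the calibration is good to about 2 mm. The wrist camera is an equidistant fisheye: a pixel r from the principal point sees the ray r / f radians off the axis. A picture is of the moment at which its call begins: read the wrist's pose just before it. camera_info takes no time and is no camera call; for the wrist camera it gives the pose at the moment of the call.
- bot.finish_job(): hands the job in, once; it reports no verdict.
The state is a dict: "time": time; "q": joint angles; "joint_vel": joint speeds; "joint_torque": joint torques, N m; "tool_pos": TCP position; "tcp_rot": TCP orientation; "wrist_force": force on the tool from outside, world axes, zero at the start; "torque": the same for the moment, N m; "width": opening from 0.0 (shut) to 1.0 (fully open).
Only numpy, scipy, OpenCV 4.12 (cv2) and the standard library are available. Lean on these libraries where they do the work, as an engineer would, in place of code of your own. Each camera call takes 0.05 s, during which the arm holds its last target. There are 200 camera calls.

### The job

The dilution dispenser is about to have its line flushed, and a colleague will open the water at the wall while you hold its lever: slide the empty measuring pitcher across the counter, standing and without lifting it, until the spout points into the middle of its mouth, and only then press the lever on the dispenser's side down past its first two notches into the third and last one. The lever springs back up as soon as it is let go, so finish while still pressing it down in the third notch, with the pitcher standing in place under the spout. Leave the spray bottle, the scrub brush and the squat jar where they are.

Things in the scene. Friction and masses are not known exactly. Their poses are not given: they have to be found in the camera images.
- pitcher: Loose empty white plastic measuring pitcher, 120 mm tall, about 0.25 kg, round, wider at the foot: radius 60 mm at 10 mm height, 50 mm at the rim. Origin: centre of its underside; z upright. A loop handle stands out along its -x (towards the robot within 20 degrees) to 95 mm from the axis, at 30 to 112 mm height; pouring lip at +x. Push it below 70 mm height or it may tip.
- pitcher_mouth (a point): Centre of the pitcher's open mouth, 120 mm above the centre of its underside.
- dispenser: Dilution dispenser bolted to the counter: grey housing 150 mm deep, 170 wide, 170 to 370 mm high, on uprights. Origin: on the counter, 50 mm behind the housing's front face, on its centre line. The front looks along its -x (about world -y); its -y side (away from the robot) carries the lever. A spout arm 34 mm wide (173 to 207 mm high) runs along -x to 148 mm. Below, it is open back to the origin, where its 6 mm foot plate begins.
- spout_tip (a point): Lower end of the spout's nozzle (18 mm diameter, pointing straight down), 145 mm above the counter, 130 mm in front of the dispenser's origin, 80 mm in front of the housing. The pitcher passes below with 25 mm to spare. A flat steel disc on the counter (nothing to catch on) marks the spot below it.
- lever: The dispenser's lever: steel bar with a black paddle at its end, on a round drum on the housing's side. Origin: its pivot, 20 mm in front of the dispenser's origin, 120 mm to its -y side, 250 mm above the counter; hinge axis level, along the dispenser's y. The bar runs forward (dispenser's -x), at rest 0.35 rad above level.
- lever_pad (a point): Centre of the upper face of the lever's paddle (36 mm along the bar, 40 across, 14 thick), 125 mm from the pivot along the bar. About 301 mm above the counter at rest, 206 mm in the third notch: pressed down it moves on an arc, almost vertically (10 mm fore and aft). It is 80 to 95 mm in front of the housing, 35 mm outside its side face.
- lever_angle (a joint): Lever angle, rad: 0 at rest (up), growing as the paddle is pressed down; a spring returns it from everywhere. Detents at 0.04, 0.30 and 0.55 need about 4.5, 6 and 7.5 N at the paddle to press through; past each crest (0.17, 0.42, 0.67) the force falls to 1.5, 3 and 4.5 N in the notches at 0.29, 0.54 and 0.79. Stop at 0.80. Three dark studs on the plate beside the lever mark the notches.
- spray_bottle: Bystander: loose grey trigger spray bottle, 74 mm diameter, 200 mm tall, origin at the centre of its underside.
- scrub_brush: Bystander: loose scrub brush lying bristles down, 150 x 55 x 40 mm, origin at the centre of its underside.
- tablet_jar: Bystander: loose squat white jar with a black screw lid, 80 mm diameter, 92 mm tall, closed, origin at the centre of its underside.
Not all that is in view belongs to the job. What is shaped like the pitcher but green is not meant.

How it is judged:
On the way, in this order (a step that is already met when the one before it is completed fails the run):
1. the pitcher stands under the spout, the lever still up (horizontal distance between pitcher_mouth and spout_tip below 0.025 m and angle between pitcher's own z axis and vertical below 0.08 rad and linear speed of pitcher below 0.02 m/s and value of joint lever_angle below 0.1 rad), for 0.2 s.
2. the lever is pressed into its third notch (value of joint lever_angle above 0.72 rad), for 0.3 s.
At the end, for the whole second after the job is handed in: The robot itself is still pressing the lever (over 2 N on it) and holds it in the third notch (beyond 0.72 rad), while the pitcher stands upright and still on the counter with the middle of its mouth within 25 mm of the spout's axis (value of joint lever_angle above 0.72 rad and contact force between any of the fingers, the arm and lever above 2 N and contact force between pitcher and lever below 0.2 N and horizontal distance between pitcher_mouth and spout_tip below 0.025 m and angle between pitcher's own z axis and vertical below 0.08 rad and height (world z) of pitcher below 0.006 m and linear speed of pitcher below 0.02 m/s); the arm keeps its last pose, push and grip.
It fails at once if the lever is pressed (beyond 0.2 rad) while the pitcher is not under the spout (more than 40 mm off) (value of joint lever_angle above 0.2 rad and horizontal distance between pitcher_mouth and spout_tip above 0.04 m).
It fails at once if the pitcher is lifted off the counter (over 15 mm) or tipped (over 0.35 rad) (height (world z) of pitcher above 0.015 m or angle between pitcher's own z axis and vertical above 0.35 rad).
It fails at once if the spray bottle, the scrub brush or the squat jar is moved (over 30 mm) (distance of any of spray_bottle, scrub_brush, tablet_jar from where it was at the start of the episode above 0.03 m).
It also fails if it takes over 54 s, if anything falls off the work surface, if the arm or the gripper's body presses on something with over 40 N, if the wrist force passes 120 N, or if a joint passes its speed limit or range.

## Working session

There is one attempt and no reset: what is moved stays moved. The work goes in short steps, Python scripts to look and compute and a tool call to move; the robot and the scene stay as the last step left them, time stands still between calls to the robot, and variables do not carry over. Pictures are saved under pics/ and viewed, about 8 in all and at most 12, crops included, and the job is handed in when it is done.

Besides the shell and the picture viewer there is one more tool, called after "Emit:" by a JSON object that holds its "fn" and its "kwargs". jog_arm: Moves the arm, as the interface text tells. Its arguments: {"type":"object","properties":{"motion":{"type":"array"},"fingers":{"type":"number"},"grip_force":{"type":"number"}},"required":["motion"]}

```bash
mkdir -p pics; cat > h.py <<'E'
import numpy as np, cv2
from workcell import bot, viewer
def grab(n):
    i=viewer.camera_info(n); p,d=viewer.read_camera(n); np.savez(f'pics/{n}.npz',p=p,d=d,R=i['R'],t=i['t'],fov=i['vertical_fov'],cx=i['cx'],cy=i['cy'])
    return load(n)
def load(n): return dict(np.load(f'pics/{n}.npz'))
def pt(c,u,v,d=None):
    f=210/np.tan(np.radians(c['fov'])/2)
    if d is None: d=c['d'][int(v),int(u)]
    x=np.array([(u-c['cx'])/f,(v-c['cy'])/f,1])*d
    return c['R'].T@(x-c['t'])
def cloud(c):
    f=210/np.tan(np.radians(c['fov'])/2)
    v,u=np.mgrid[:420,:560]; d=c['d']
    X=np.stack([(u-c['cx'])/f*d,(v-c['cy'])/f*d,d],-1)
    return (X-c['t'])@c['R']
E
python3 - <<'E'
from h import *
for n in('top','side'):
    c=grab(n); cv2.imwrite(f'pics/{n}1.png',c['p'][:,:,::-1]); print(n,c['R'].T[:,2],-c['R'].T@c['t'])
E
```

```text
top [ 0.1569732   0.00099514 -0.98760236] [ 0.33026104 -0.04432421  1.54981673]
side [ 0.41721388  0.73015152 -0.54112045] [ 0.03255223 -0.94972329  0.84810649]
```

View pics/top1.png

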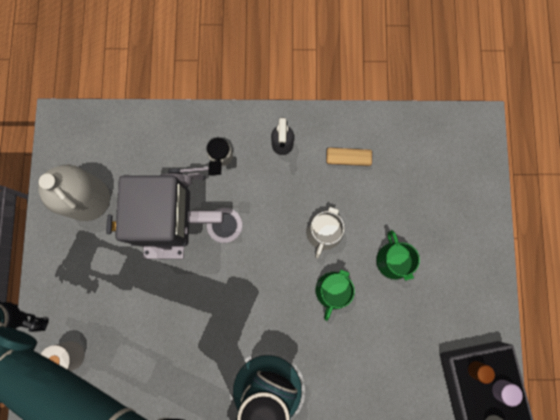

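View pics/side1.png

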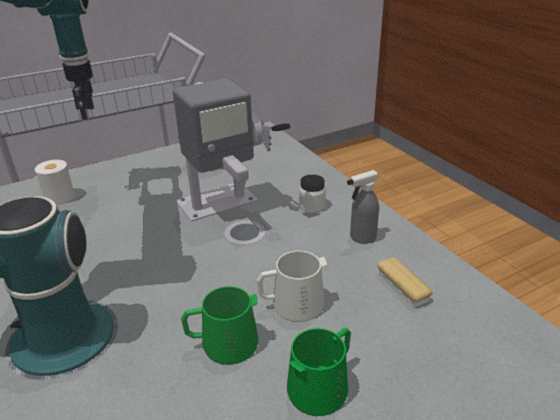

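The top view (left is +y, up is +x) shows these candidates for the pitcher:
- The white one at (326,228), handle towards the robot. I choose this one.
- Green ones at (336,291) and (398,259), which are decoys.

The rest of the top view:
- Dispenser at (152,210), spout and disc at (225,225), lever paddle at (215,168).
- Jar at (218,148), spray bottle at (283,140), brush at (349,157).

```bash
python3 - <<'E'
from h import *
T=load('top');S=load('side');C=cloud(T);CS=cloud(S)
def box(n,c,C,u0,u1,v0,v1,zl,zh,cond=None):
    P=C[v0:v1,u0:u1].reshape(-1,3); q=c['p'][v0:v1,u0:u1].reshape(-1,3).astype(int)
    m=(P[:,2]>zl)&(P[:,2]<zh)
    if cond: m&=cond(q)
    P=P[m]; 
    if len(P)<5: print(n,len(P));return
    r=cv2.minAreaRect((P[:,:2]*1000).astype(np.float32))
    print(n,len(P),P[:,:2].min(0).round(3),P[:,:2].max(0).round(3),'z',np.percentile(P[:,2],[5,95]).round(3),'rect',np.round(r[0],1),np.round(r[1],1),round(r[2],1)); return P
P=box('pitcher rim',T,C,300,352,200,262,.112,.128)
# circle fit of rim
def circ(P):
    A=np.c_[2*P[:,:2],np.ones(len(P))]; s=np.linalg.lstsq(A,(P[:,:2]**2).sum(1),rcond=None)[0]; return s[:2].round(4),np.sqrt(s[2]+s[:2]@s[:2]).round(4)
print(circ(P))
P=box('pitcher side-cam',S,CS,255,330,248,320,.02,.07); print(circ(P))
box('handle',T,C,300,352,200,262,.085,.11)
P=box('housing',T,C,105,200,165,260,.355,.385)
box('spout arm',T,C,185,230,205,230,.195,.215)
box('paddle',T,C,205,226,160,178,.25,.33)
box('paddleS',S,CS,272,295,120,133,.2,.36)
box('jar',T,C,203,235,135,162,.08,.1)
box('jarS',S,CS,295,330,172,215,.08,.1)
box('spray',T,C,268,300,115,160,.03,.215)
box('sprayS',S,CS,340,385,168,245,.03,.14)
box('brush',T,C,320,380,140,172,.02,.05)
# disc: pixels of ring
P=C[200:245,200:246].reshape(-1,3);q=T['p'][200:245,200:246].reshape(-1,3).astype(int)
m=(P[:,2]<.012)
for u,v in((243,228),(225,243),(223,225)): print(pt(T,u,v),T['p'][v,u])
for u,v in((225,233),(265,233),(245,223),(245,244)): print('S',pt(S,u,v),S['p'][v,u])
im=cv2.resize(np.hstack([T['p'][120:260,100:360]]),None,fx=3,fy=3,interpolation=cv2.INTER_CUBIC)
cv2.imwrite('pics/crop1.png',im[:,:,::-1])
E
```

```text
pitcher rim 169 [ 0.421 -0.23 ] [ 0.558 -0.133] z [0.113 0.124] rect [ 494.  -178.9] [ 99.4 118.1] 31.1
(array([ 0.4968, -0.1819]), np.float64(0.0519))
pitcher side-cam 1280 [ 0.406 -0.241] [ 0.549 -0.124] z [0.024 0.068] rect [ 486.  -187.3] [133.3 115. ] 16.7
(array([ 0.4891, -0.178 ]), np.float64(0.0569))
handle 112 [ 0.408 -0.232] [ 0.545 -0.128] z [0.088 0.109] rect [ 480.6 -184.1] [128.3 102.6] 13.7
housing 3886 [0.431 0.224] [0.6   0.375] z [0.363 0.373] rect [515.7 299.4] [168.6 150.5] 0.1
spout arm 432 [0.486 0.126] [0.549 0.226] z [0.198 0.212] rect [518. 176.] [62.5 99.5] 0.5
paddle 208 [0.617 0.12 ] [0.657 0.165] z [0.291 0.307] rect [636.7 142.7] [45.5 40.1] 89.7
paddleS 114 [0.614 0.119] [0.655 0.185] z [0.291 0.307] rect [627.8 148.5] [38.2 66. ] 15.8
jar 398 [0.716 0.126] [0.787 0.197] z [0.086 0.097] rect [751.6 161.8] [70.7 70.3] 5.5
jarS 309 [0.714 0.124] [0.788 0.2  ] z [0.082 0.095] rect [751.3 161.7] [74.3 67.6] 58.6
spray 588 [ 0.726 -0.08 ] [ 0.814 -0.007] z [0.047 0.203] rect [770.  -44.8] [86.5 71.7] 5.2
sprayS 1000 [ 0.743 -0.084] [ 0.816 -0.019] z [0.036 0.135] rect [777.4 -56.4] [49.6 75.2] 60.4
brush 745 [ 0.711 -0.336] [ 0.774 -0.188] z [0.033 0.045] rect [ 742.2 -262.3] [147.6  58.3] 87.5
[ 0.50580094  0.08266443 -0.00110344] [129 128 124]
[0.45584092 0.13970647 0.00501145] [131 127 126]
[0.51412059 0.14714724 0.00906149] [75 75 77]
S [0.46557692 0.16793347 0.00149937] [172 167 173]
S [0.5614338  0.10899495 0.00200085] [141 141 144]
S [0.53606524 0.18429557 0.00075502] [144 142 147]
S [ 0.49229475  0.09557098 -0.00096662] [149 149 153]
```

View pics/crop1.png

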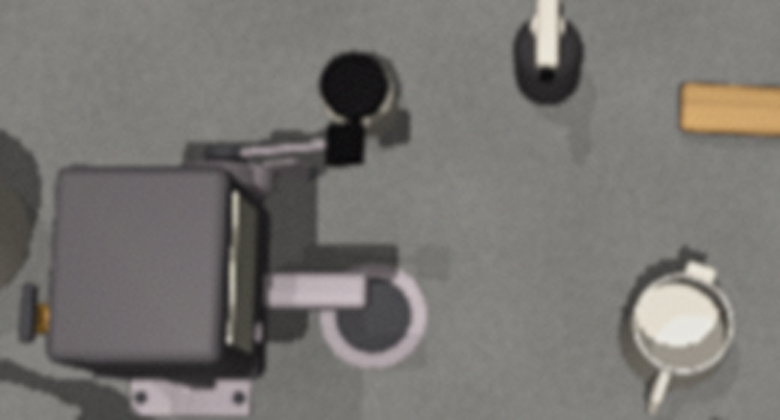

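Crop 1 (3x of the top view) confirms the choice: a white pitcher at crop (683,325), lip up-right at (700,272), handle down-left at (655,390). The dispenser is aligned with the world axes. Geometry gives a spout tip of about (0.516, 0.144) and a paddle at about (0.637, 0.14). Next I refine the pitcher position and read the tool yaw.

```bash
cat >> h.py <<'E'
from scipy.optimize import least_squares
from scipy.spatial.transform import Rotation as Ro
def pitcher(fresh=True,guess=(.497,-.182)):
    out=[]
    for n in('top','side'):
        c=grab(n) if fresh else load(n)
        P=cloud(c).reshape(-1,3); q=c['p'].reshape(-1,3).astype(int)
        g=np.array(guess)
        m=(P[:,2]>.015)&(P[:,2]<.118)&(np.hypot(*(P[:,:2]-g).T)<.12)&(c['d'].ravel()>0)&(q[:,1]<q[:,0]+12)
        P=P[m]
        r=60-(P[:,2]*1000-10)*10/110
        s=least_squares(lambda a:np.hypot(P[:,0]-a[0],P[:,1]-a[1])*1000-r,g,loss='soft_l1',f_scale=2)
        res=np.abs(s.fun); far=P[(np.hypot(*(P[:,:2]-s.x).T)>.075)]
        h=far[:,:2].mean(0)-s.x if len(far) else [0,0]
        out.append(s.x); print(n,len(P),'centre',s.x.round(4),'outer pts',len(far),'dir deg',np.degrees(np.arctan2(h[1],h[0])).round(0))
    return out
E
python3 - <<'E'
from h import *
pitcher(False)
s=bot.read_state(); print(s['time'],s['tool_pos'],Ro.from_rotvec(s['tcp_rot']).as_matrix().round(3),s['width'])
E
```

```text
top 434 centre [ 0.4953 -0.1814] outer pts 29 dir deg 160.0
side 3002 centre [ 0.4948 -0.1804] outer pts 150 dir deg 163.0
0.1 [0.24243024 0.62921177 0.23001787] [[-0.933  0.36  -0.001]
 [ 0.36   0.933 -0.002]
 [ 0.    -0.002 -1.   ]] 1.0019505400164777
```

Emit:
{"fn": "jog_arm", "kwargs": {"motion": [{"dz": 4},{"dz": 4},{"dz": 4},{"dz": 4},{"dz": 4},{"dx": 1.06,"dy": -3.79,"turn": -0.05},{"dx": 1.06,"dy": -3.79,"turn": -0.05},{"dx": 1.06,"dy": -3.79,"turn": -0.05},{"dx": 1.06,"dy": -3.79,"turn": -0.05},{"dx": 1.06,"dy": -3.79,"turn": -0.05},{"dx": 1.06,"dy": -3.79,"turn": -0.05},{"dx": 1.06,"dy": -3.79,"turn": -0.05}], "fingers": 5}}

```text
validation failed for argument at $.mo...
```

Emit:
{"fn": "jog_arm", "kwargs": {"motion": [{"dx": 1.06,"dy": -3.79,"turn": -0.05},{"dx": 1.06,"dy": -3.79,"turn": -0.05},{"dx": 1.06,"dy": -3.79,"turn": -0.05},{"dx": 1.06,"dy": -3.79,"turn": -0.05},{"dx": 1.06,"dy": -3.79,"turn": -0.05},{"dx": 1.06,"dy": -3.79,"turn": -0.05},{"dx": 1.06,"dy": -3.79,"turn": -0.05},{"dx": 1.06,"dy": -3.79,"turn": -0.05},{"dx": 1.06,"dy": -3.79,"turn": -0.05},{"dx": 1.06,"dy": -3.79,"turn": -0.05},{"dx": 1.06,"dy": -3.79,"turn": -0.05},{"dx": 1.06,"dy": -3.79,"turn": -0.05}]}}

```text
validation failed for argument at $.mo...
```

Emit:
{"fn": "jog_arm", "kwargs": {"motion": [{"dx": 1.06,"dy": -3.79,"turn": -0.05},{"dx": 1.06,"dy": -3.79,"turn": -0.05},{"dx": 1.06,"dy": -3.79,"turn": -0.05},{"dx": 1.06,"dy": -3.79,"turn": -0.05},{"dx": 1.06,"dy": -3.79,"turn": -0.05},{},{}]}}

```text
validation failed for argument at $.mo...
```

Emit:
{"fn": "jog_arm", "kwargs": {"motion": [{"dx": 0,"dy": 0,"dz": 4,"turn": 0},{"dx": 0,"dy": 0,"dz": 4,"turn": 0},{"dx": 0,"dy": 0,"dz": 4,"turn": 0},{"dx": 0,"dy": 0,"dz": 4,"turn": 0},{"dx": 0,"dy": 0,"dz": 4,"turn": 0}], "fingers": 5}}

```text
time: 0.52
tool_pos: [0.2425, 0.6294, 0.4325]
tcp_rot: [-0.574, -3.088, 0.002]
wrist_force: [0.3, 0.8, 0.0]
width: 0.584
```

Emit:
{"fn": "jog_arm", "kwargs": {"motion": [{"dx": 1.06,"dy": -3.79,"dz": 0,"turn": -0.05},{"dx": 1.06,"dy": -3.79,"dz": 0,"turn": -0.05},{"dx": 1.06,"dy": -3.79,"dz": 0,"turn": -0.05},{"dx": 1.06,"dy": -3.79,"dz": 0,"turn": -0.05},{"dx": 1.06,"dy": -3.79,"dz": 0,"turn": -0.05},{"dx": 1.06,"dy": -3.79,"dz": 0,"turn": -0.05},{"dx": 1.06,"dy": -3.79,"dz": 0,"turn": -0.05},{"dx": 1.06,"dy": -3.79,"dz": 0,"turn": -0.05},{"dx": 1.06,"dy": -3.79,"dz": 0,"turn": -0.05},{"dx": 1.06,"dy": -3.79,"dz": 0,"turn": -0.05},{"dx": 1.06,"dy": -3.79,"dz": 0,"turn": -0.05},{"dx": 1.06,"dy": -3.79,"dz": 0,"turn": -0.05}]}}

```text
time: 1.52
tool_pos: [0.3696, 0.1732, 0.431]
tcp_rot: [1.464, 2.78, -0.0]
wrist_force: [0.9, 0.3, -0.8]
width: 0.59
```

Emit:
{"fn": "jog_arm", "kwargs": {"motion": [{"dx": 1.06,"dy": -3.79,"dz": 0,"turn": -0.05},{"dx": 1.06,"dy": -3.79,"dz": 0,"turn": -0.05},{"dx": 1.06,"dy": -3.79,"dz": 0,"turn": -0.05},{"dx": 1.06,"dy": -3.79,"dz": 0,"turn": -0.05},{"dx": 1.06,"dy": -3.79,"dz": 0,"turn": -0.05},{"dx": 1.06,"dy": -3.79,"dz": 0,"turn": -0.05},{"dx": 1.06,"dy": -3.79,"dz": 0,"turn": -0.05},{"dx": 1.06,"dy": -3.79,"dz": 0,"turn": -0.05},{"dx": 1.06,"dy": -3.79,"dz": 0,"turn": -0.05},{"dx": 1.06,"dy": -3.79,"dz": 0,"turn": -0.05},{"dx": 1.06,"dy": -3.79,"dz": 0,"turn": -0.05},{"dx": 1.06,"dy": -3.79,"dz": 0,"turn": -0.05}]}}

```text
time: 2.52
tool_pos: [0.497, -0.2817, 0.4307]
tcp_rot: [-2.221, -2.221, 0.0]
wrist_force: [1.0, 0.8, 0.5]
width: 0.587
```

Emit:
{"fn": "jog_arm", "kwargs": {"motion": [{"dx": 0,"dy": 0,"dz": -4,"turn": 0},{"dx": 0,"dy": 0,"dz": -4,"turn": 0},{"dx": 0,"dy": 0,"dz": -4,"turn": 0},{"dx": 0,"dy": 0,"dz": -4,"turn": 0},{"dx": 0,"dy": 0,"dz": -4,"turn": 0},{"dx": 0,"dy": 0,"dz": -4,"turn": 0},{"dx": 0,"dy": 0,"dz": -4,"turn": 0},{"dx": 0,"dy": 0,"dz": -4,"turn": 0},{"dx": 0,"dy": 0,"dz": -3,"turn": 0},{"dx": 0,"dy": 0,"dz": -2.6,"turn": 0},{"dx": 0,"dy": 0,"dz": 0,"turn": 0}]}}

```text
time: 3.43
tool_pos: [0.4919, -0.2766, 0.0484]
tcp_rot: [-2.209, -2.216, 0.005]
wrist_force: [-1.1, 1.3, -1.1]
width: 0.584
```

```bash
python3 - <<'E'
from h import *
c=grab('side'); im=cv2.resize(c['p'][100:400,200:480],(784,840)[::1],interpolation=cv2.INTER_CUBIC) if 0 else cv2.resize(c['p'][120:360,200:460],None,fx=2.4,fy=2.4,interpolation=cv2.INTER_CUBIC)
cv2.imwrite('pics/side2.png',im[:,:,::-1]); print(bot.read_state()['tool_pos'])
E
```

```text
[ 0.4938272  -0.27772855  0.05149208]
```

View pics/side2.png

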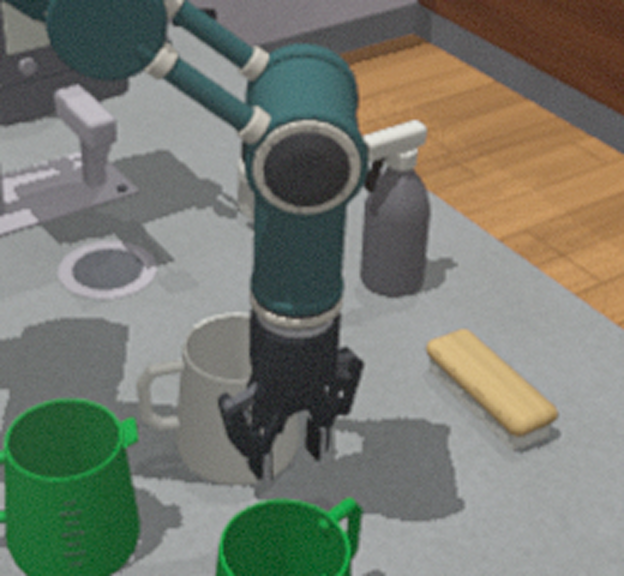

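Side crop: the open fingers (crop (265,475) and (325,450)) stand behind the white pitcher, and the gripper body is clear above the rim. I start pushing with the fingers as a cradle.

Emit:
{"fn": "jog_arm", "kwargs": {"motion": [{"dx": 0,"dy": 1,"dz": 0,"turn": 0},{"dx": 0,"dy": 1,"dz": 0,"turn": 0},{"dx": 0,"dy": 0.8,"dz": 0,"turn": 0},{"dx": 0,"dy": 0.8,"dz": 0,"turn": 0},{"dx": 0.1,"dy": 1,"dz": 0,"turn": 0},{"dx": 0.1,"dy": 1.2,"dz": 0,"turn": 0},{"dx": 0.1,"dy": 1.4,"dz": 0,"turn": 0},{"dx": 0.1,"dy": 1.5,"dz": 0,"turn": 0},{"dx": 0.1,"dy": 1.5,"dz": 0,"turn": 0},{"dx": 0.1,"dy": 1.2,"dz": 0,"turn": 0},{"dx": 0.1,"dy": 0.8,"dz": 0,"turn": 0},{"dx": 0,"dy": 0,"dz": 0,"turn": 0}]}}

```text
time: 4.48
tool_pos: [0.5056, -0.156, 0.0568]
tcp_rot: [2.215, 2.225, 0.003]
wrist_force: [2.0, -0.5, 4.8]
width: 0.584
```

```bash
python3 - <<'E'
from h import *
p=pitcher(True,(.50,-.09)); s=bot.read_state();print(s['time'],s['tool_pos'],s['wrist_force'])
E
```

```text
top 186 centre [ 0.5037 -0.0991] outer pts 0 dir deg 0.0
side 2109 centre [ 0.5033 -0.0982] outer pts 295 dir deg -149.0
4.5833 [ 0.50564466 -0.15652614  0.05659688] [ 1.68244408 -0.15292794  5.19689601]
```

Emit:
{"fn": "jog_arm", "kwargs": {"motion": [{"dx": 0,"dy": 0.5,"dz": 0.1,"turn": 0},{"dx": 0.1,"dy": 1,"dz": 0.1,"turn": 0},{"dx": 0.1,"dy": 1.4,"dz": 0,"turn": 0},{"dx": 0.1,"dy": 1.6,"dz": 0,"turn": 0},{"dx": 0.1,"dy": 1.6,"dz": 0,"turn": 0},{"dx": 0.1,"dy": 1.6,"dz": 0,"turn": 0},{"dx": 0.1,"dy": 1.6,"dz": 0,"turn": 0},{"dx": 0.1,"dy": 1.6,"dz": 0,"turn": 0},{"dx": 0.1,"dy": 1.4,"dz": 0,"turn": 0},{"dx": 0,"dy": 1,"dz": 0,"turn": 0},{"dx": 0,"dy": 0.5,"dz": 0,"turn": 0},{"dx": 0,"dy": 0,"dz": 0,"turn": 0}]}}

```text
time: 5.58
tool_pos: [0.5114, -0.0184, 0.0568]
tcp_rot: [-2.216, -2.225, 0.001]
wrist_force: [0.5, -0.0, 0.2]
width: 0.586
```

```bash
python3 - <<'E'
from h import *
p=pitcher(True,(.51,.04)); s=bot.read_state();print(s['time'],s['tool_pos'],s['wrist_force'])
T=load('top');S=load('side')
im=np.hstack([cv2.resize(T['p'][130:330,180:380],(400,400)),cv2.resize(S['p'][130:330,170:370],(400,400))]);cv2.imwrite('pics/p3.png',im[:,:,::-1])
E
```

```text
top 188 centre [0.5115 0.038 ] outer pts 7 dir deg -121.0
side 1791 centre [0.5101 0.0398] outer pts 288 dir deg -139.0
5.6833 [ 0.51141756 -0.01935363  0.05671667] [ 0.41308606  0.90526504 -0.11117561]
```

View pics/p3.png

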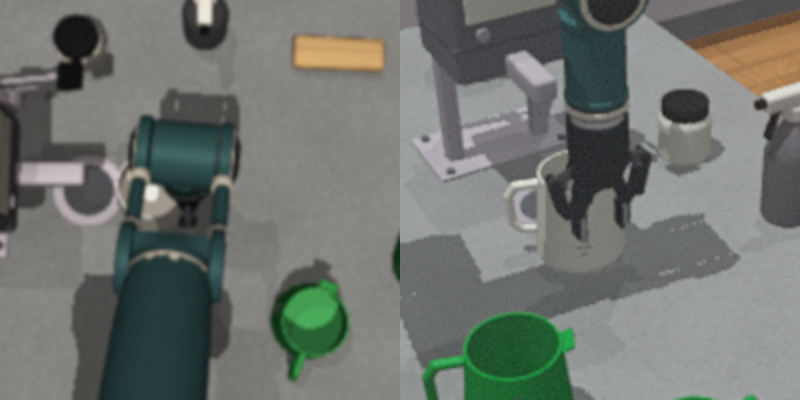

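The pitcher (crop 2 at about (585,215)) is upright, cradled by both fingers, and still about 10 cm short of the disc. I push on slowly.

Emit:
{"fn": "jog_arm", "kwargs": {"motion": [{"dx": 0,"dy": 0.5,"dz": 0,"turn": 0},{"dx": 0.1,"dy": 0.9,"dz": 0,"turn": 0},{"dx": 0.1,"dy": 1.1,"dz": 0,"turn": 0},{"dx": 0.1,"dy": 1.1,"dz": 0,"turn": 0},{"dx": 0.1,"dy": 1.1,"dz": 0,"turn": 0},{"dx": 0.1,"dy": 1.0,"dz": 0,"turn": 0},{"dx": 0,"dy": 0.9,"dz": 0,"turn": 0},{"dx": 0,"dy": 0.7,"dz": 0,"turn": 0},{"dx": 0,"dy": 0.5,"dz": 0,"turn": 0},{"dx": 0,"dy": 0.2,"dz": 0,"turn": 0},{"dx": 0,"dy": 0,"dz": 0,"turn": 0}]}}

```text
time: 6.6
tool_pos: [0.517, 0.0609, 0.0572]
tcp_rot: [-2.217, -2.225, -0.0]
wrist_force: [-0.3, -0.5, 0.7]
width: 0.585
```

```bash
python3 - <<'E'
from h import *
p=pitcher(True,(.515,.12)); s=bot.read_state();print(s['time'],s['tool_pos'],s['wrist_force'])
S=load('side');C=cloud(S)
im=cv2.resize(S['p'][60:270,140:360],None,fx=2.7,fy=2.7,interpolation=cv2.INTER_CUBIC);cv2.imwrite('pics/p4.png',im[:,:,::-1])
E
```

```text
top 176 centre [0.5166 0.118 ] outer pts 9 dir deg -121.0
side 1642 centre [0.5155 0.1189] outer pts 246 dir deg -144.0
6.7 [0.51694931 0.06042092 0.05711469] [0.1900956  1.47811018 0.2851317 ]
```

View pics/p4.png

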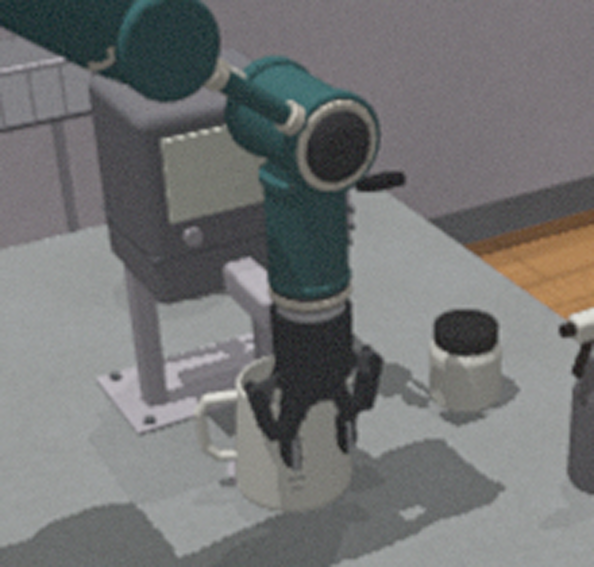

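The pitcher is upright at y≈0.1185, 26 mm short of the axis. The wrist tube (crop (310,230)) is about 40 mm in radius, leaving roughly 25 mm to the spout arm, so I push another 18 mm, slowly.

Emit:
{"fn": "jog_arm", "kwargs": {"motion": [{"dx": 0,"dy": 0.3,"dz": 0,"turn": 0},{"dx": 0,"dy": 0.4,"dz": 0,"turn": 0},{"dx": 0,"dy": 0.4,"dz": 0,"turn": 0},{"dx": 0,"dy": 0.4,"dz": 0,"turn": 0},{"dx": 0,"dy": 0.2,"dz": 0,"turn": 0},{"dx": 0,"dy": 0.1,"dz": 0,"turn": 0},{"dx": 0,"dy": 0,"dz": 0,"turn": 0},{"dx": 0,"dy": 0,"dz": 0,"turn": 0},{"dx": 0,"dy": 0,"dz": 0,"turn": 0}]}}

```text
time: 7.45
tool_pos: [0.5172, 0.0784, 0.0573]
tcp_rot: [-2.218, -2.225, -0.001]
wrist_force: [0.6, -1.6, 0.8]
width: 0.583
```

```bash
python3 - <<'E'
from h import *
p=pitcher(True,(.515,.136)); s=bot.read_state();print(s['time'],s['tool_pos'],s['wrist_force'])
E
```

```text
top 186 centre [0.5165 0.1366] outer pts 10 dir deg -118.0
side 1612 centre [0.5156 0.136 ] outer pts 219 dir deg -150.0
7.55 [0.51717102 0.078354   0.05730695] [ 0.69450604 -0.33595487  1.49658219]
```

Pitcher at (0.516, 0.136), about 8 mm off the axis. I back off, rise and close the fingers.

Emit:
{"fn": "jog_arm", "kwargs": {"motion": [{"dx": 0,"dy": -0.5,"dz": 0,"turn": 0},{"dx": 0,"dy": -1.5,"dz": 0,"turn": 0},{"dx": 0,"dy": -3,"dz": 0,"turn": 0},{"dx": 0,"dy": -3,"dz": 0,"turn": 0},{"dx": 0,"dy": -3,"dz": 0,"turn": 0},{"dx": 0,"dy": -2,"dz": 2,"turn": 0},{"dx": 0,"dy": 0,"dz": 4,"turn": 0},{"dx": 0,"dy": 0,"dz": 4,"turn": 0},{"dx": 0,"dy": 0,"dz": 4,"turn": 0},{"dx": 0,"dy": 0,"dz": 4,"turn": 0},{"dx": 0,"dy": 0,"dz": 4,"turn": 0},{"dx": 0,"dy": 0,"dz": 4,"turn": 0}]}}

```text
time: 8.55
tool_pos: [0.5164, -0.0521, 0.319]
tcp_rot: [-2.218, -2.224, 0.0]
wrist_force: [0.1, 0.5, -0.1]
width: 0.585
```

Emit:
{"fn": "jog_arm", "kwargs": {"motion": [{"dx": 1,"dy": 0,"dz": 4,"turn": 0},{"dx": 2,"dy": 0,"dz": 3.5,"turn": 0},{"dx": 2,"dy": 3,"dz": 0,"turn": 0},{"dx": 2,"dy": 3,"dz": 0,"turn": 0},{"dx": 2,"dy": 3,"dz": 0,"turn": 0},{"dx": 2,"dy": 3,"dz": 0,"turn": 0},{"dx": 0.9,"dy": 3,"dz": 0,"turn": 0},{"dx": 0,"dy": 2.5,"dz": 0,"turn": 0},{"dx": 0,"dy": 1,"dz": 0,"turn": 0},{"dx": 0,"dy": 0,"dz": 0,"turn": 0},{"dx": 0,"dy": 0,"dz": 0,"turn": 0}], "fingers": 0}}

```text
time: 9.47
tool_pos: [0.6359, 0.1328, 0.3919]
tcp_rot: [2.217, 2.225, -0.002]
wrist_force: [0.9, -0.5, -0.1]
width: -0.003
```

```bash
python3 - <<'E'
from h import *
p=pitcher(True,(.515,.136)); s=bot.read_state();print(s['time'],s['tool_pos'],s['wrist_force'],s['width'])
S=load('side')
im=cv2.resize(S['p'][20:260,150:370],None,fx=2.5,fy=2.5,interpolation=cv2.INTER_CUBIC);cv2.imwrite('pics/p5.png',im[:,:,::-1])
C=cloud(S);P=C[118:136,270:298].reshape(-1,3);P=P[(P[:,2]>.28)&(P[:,2]<.31)&(P[:,0]>.6)&(P[:,1]<.17)];print(len(P),P.min(0),P.max(0))
E
```

```text
top 219 centre [0.5171 0.1357] outer pts 0 dir deg 0.0
side 2054 centre [0.5154 0.1371] outer pts 106 dir deg 161.0
9.5667 [0.6359578  0.13173014 0.3924012 ] [-0.29928524 -1.04260544  0.04693842] -0.0001770281773385315
114 [0.61416968 0.11813242 0.28737937] [0.6567619  0.15617233 0.30897532]
```

View pics/p5.png

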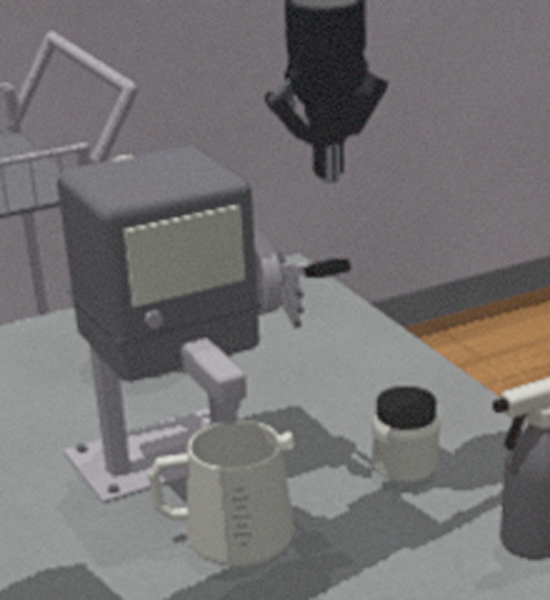

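Pitcher is upright under the nozzle at (0.516, 0.1365), and the lever is up (paddle at crop (327,268)) with the closed fingers above it. I descend onto the paddle.

Emit:
{"fn": "jog_arm", "kwargs": {"motion": [{"dx": 0,"dy": 0.3,"dz": -2,"turn": 0},{"dx": 0,"dy": 0,"dz": -3,"turn": 0},{"dx": 0,"dy": 0,"dz": -2,"turn": 0},{"dx": 0,"dy": 0,"dz": -1,"turn": 0},{"dx": 0,"dy": 0,"dz": -0.5,"turn": 0},{"dx": 0,"dy": 0,"dz": -0.5,"turn": 0},{"dx": 0,"dy": 0,"dz": -0.5,"turn": 0},{"dx": 0,"dy": 0,"dz": -0.5,"turn": 0},{"dx": 0,"dy": 0,"dz": 0,"turn": 0}]}}

```text
time: 10.32
tool_pos: [0.6373, 0.1357, 0.2938]
tcp_rot: [2.216, 2.222, 0.004]
wrist_force: [0.9, -0.3, 3.3]
width: -0.0
```

Emit:
{"fn": "jog_arm", "kwargs": {"motion": [{"dx": 0,"dy": 0,"dz": -0.6,"turn": 0},{"dx": 0,"dy": 0,"dz": -0.8,"turn": 0},{"dx": 0,"dy": 0,"dz": -0.8,"turn": 0},{"dx": 0,"dy": 0,"dz": -0.8,"turn": 0},{"dx": 0,"dy": 0,"dz": -0.8,"turn": 0},{"dx": 0,"dy": 0,"dz": -0.8,"turn": 0},{"dx": 0,"dy": 0,"dz": -0.8,"turn": 0},{"dx": 0,"dy": 0,"dz": -0.4,"turn": 0},{"dx": 0,"dy": 0,"dz": 0,"turn": 0}]}}

```text
time: 11.07
tool_pos: [0.6371, 0.1363, 0.2342]
tcp_rot: [2.217, 2.224, 0.003]
wrist_force: [1.6, -2.7, 5.8]
width: -0.002
```

Emit:
{"fn": "jog_arm", "kwargs": {"motion": [{"dx": 0,"dy": 0,"dz": -0.6,"turn": 0},{"dx": 0,"dy": 0,"dz": -0.6,"turn": 0},{"dx": 0,"dy": 0,"dz": -0.6,"turn": 0},{"dx": 0,"dy": 0,"dz": -0.5,"turn": 0},{"dx": 0,"dy": 0,"dz": -0.3,"turn": 0},{"dx": 0,"dy": 0,"dz": 0,"turn": 0},{"dx": 0,"dy": 0,"dz": 0,"turn": 0},{"dx": 0,"dy": 0,"dz": 0,"turn": 0}]}}

```text
time: 11.73
tool_pos: [0.6366, 0.1375, 0.209]
tcp_rot: [-2.218, -2.225, -0.004]
wrist_force: [-0.5, 0.2, 5.6]
width: 0.004
```

Emit:
{"fn": "jog_arm", "kwargs": {"motion": [{"dx": 0,"dy": 0,"dz": -0.2,"turn": 0},{"dx": 0,"dy": 0,"dz": -0.2,"turn": 0},{"dx": 0,"dy": 0,"dz": 0,"turn": 0},{"dx": 0,"dy": 0,"dz": 0,"turn": 0}]}}

```text
time: 12.07
tool_pos: [0.6367, 0.1378, 0.2061]
tcp_rot: [-2.218, -2.225, -0.005]
wrist_force: [-1.5, 1.5, 9.9]
width: 0.003
```

Emit:
{"fn": "jog_arm", "kwargs": {"motion": [{"dx": 0,"dy": 0,"dz": -0.2,"turn": 0},{"dx": 0,"dy": 0,"dz": 0,"turn": 0},{"dx": 0,"dy": 0,"dz": 0,"turn": 0}]}}

```text
time: 12.32
tool_pos: [0.6369, 0.1378, 0.2059]
tcp_rot: [2.218, 2.225, 0.007]
wrist_force: [-3.9, 1.3, 15.6]
width: 0.006
```

z no longer drops while the force rises to 15.6 N, so the lever is on its stop. One last check.

```bash
python3 - <<'E'
from h import *
p=pitcher(True,(.515,.136)); s=bot.read_state();print(s['time'],s['tool_pos'],s['wrist_force'])
S=load('side')
im=cv2.resize(S['p'][40:260,170:400],None,fx=2.5,fy=2.5,interpolation=cv2.INTER_CUBIC);cv2.imwrite('pics/p6.png',im[:,:,::-1])
E
```

```text
top 177 centre [0.517  0.1356] outer pts 0 dir deg 0.0
side 2047 centre [0.5154 0.137 ] outer pts 105 dir deg 161.0
12.4167 [0.63687459 0.13784795 0.20590197] [-3.63527492 -0.04125109 16.03971168]
```

View pics/p6.png

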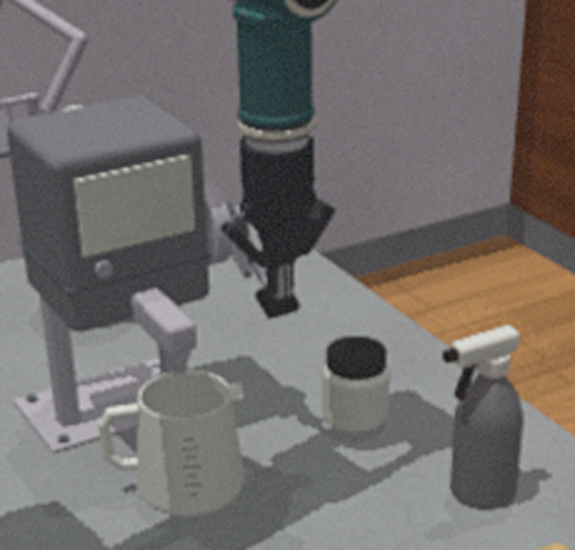

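The last crop shows the paddle at (278,303), pressed fully down under the fingertips. The pitcher is upright under the nozzle at (188,430), and the jar and spray bottle are undisturbed. I hand the job in.

```bash
python3 -c "
from workcell import bot
print(bot.finish_job()); s=bot.read_state(); print(s['time'],s['tool_pos'],s['wrist_force'])"
```

```text
the job is handed in; nothing more can be done
None
the job is handed in; nothing more can be done
```

I slid the white pitcher under the spout with the part-open fingers, then pressed the lever down to its stop with closed fingers. I handed the job in at about 12.4 s while still pressing; `finish_job` gives no verdict.

**Pitcher:** the last check put it upright at about (0.516, 0.136), roughly 8 mm from the spout axis I had estimated at (0.516, 0.144). Both cameras agreed to within 2 mm.

**Lever:** I could not read its angle directly. The paddle stopped moving at z = 0.206 m, the height given for the third notch. The upward force on the tool rose to about 16 N, which is consistent with the lever being on its stop.

**Bystanders:** the jar and spray bottle looked undisturbed in the last picture. The brush was mostly outside that crop and I did not measure it again, but the arm never went near it.

**Other readings:** no check failed. An upward force of about 5 N showed briefly early in the push and was gone at the next check. In the final pose there was a small sideways force of about 4 N.

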